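Start and run down the flange nut on the earring panel's foot

TASK

Fasten the small earring panel to its base: take the blue flange nut, set it square on the upright black stud and, pressing only lightly, back it off anticlockwise until you feel the thread drop in; then run it down clockwise until its flange sits fully home on the aluminium foot plate, finger-tight, and let go. Never force it on the thread, and leave the panel and the other things on the counter where they are.

Things in the scene. Friction and masses are not known exactly. Their poses are not given: they have to be found in the camera images.
- nut: The blue moulded nylon flange nut, about 50 g, lying flange down on the counter. Origin: centre of its underside, z up along its bore. Round flange 60 mm across, 5 mm thick; above it a hexagon 46 mm across flats (53 over corners) up to 24 mm. One pair of flats faces along its x axis, the others 60 degrees on.
- nut_top (a point): Centre of the nut's top face, on the bore axis, 24 mm above its underside.
- nut_thread (a point): Start of the nut's inner thread, on the bore axis 3 mm above the underside. Right-hand, three-start, moulded, lead 21 mm per turn, starts 120 degrees apart; clear bore inside it 21.7 mm. The nylon thread is spoilt by over 40 N of contact force while starting or running down, so press with about 4 to 8 N; seated, stop at 0.2 to 0.3 Nm (200 N on plate and thread, about 0.6 Nm, strips it).
- stand: The counter-top earring panel on its black steel base 200 x 240 x 8 mm, fixed. Origin: on the counter, on the axis of the fixed upright black stud, z up; the base reaches 65 mm to the -y side of the stud and 175 mm to its +y side, 100 mm to either side in x.
- panel_foot (a point): Foot of the white wire panel with amber earrings, 134 mm from the stud on its +y side. The panel stands upright along the stand's x, 250 mm wide, up to 190 mm above the counter.
- plate_top (a point): On the stud's axis at the top of the aluminium foot plate (90 mm wide in x), 13 mm above the counter. The nut's underside ends here, flat on the plate.
- stud_tip (a point): Centre of the stud's flat top, 27 mm above the plate. From here down: a cone from 12 to 20 mm thick over 5 mm, then a smooth pilot pin 20 mm thick down to the thread.
- thread_top (a point): Top of the stud's thread, 15 mm above the plate: coarse right-hand three-start, 25 mm across, lead 21 mm per turn. Which way its ends point is unknown and varies. Set down, the nut's underside rests 7 to 13.5 mm above the plate; backed off it climbs 3 mm per rad to about 13 mm, then drops 4 to 6 mm, within 2.1 rad; then clockwise 3.34 mm per rad down. Play 1 mm; it turns freely and stays put.
- washer: Bystander: loose steel washer 52 mm across, 4 mm thick, flat on the counter. Origin under its centre.
- screwdriver: Bystander: screwdriver with an orange handle, lying on the counter.
- ring_box: Bystander: closed blue ring box, 60 x 60 x 43 mm. Origin under its centre.
- jar: Bystander: amber jar with a steel lid, 60 mm across, 75 mm high. Origin under its centre.
- cards: Bystander: stack of black earring cards, 70 x 100 x 23 mm. Origin under its centre.
- bead_dish: Bystander: white dish of amber beads, 100 mm across, 26 mm high. Origin under its centre.
- pliers: Bystander: pliers with red handles lying on the counter, about 145 mm long.
- polish: Bystander: green bottle of polish, 44 mm across, 110 mm high. Origin under its centre.
There are look-alikes about, which are no part of the job. Of the things like the nut, leave any that is green; of the rest the smaller one is meant.

How it is judged:
By the outcome, as a careful person would: the job done as asked, in the order asked, and still so for the second after the job is handed in, with the robot touching nothing.
It also fails if it takes over 64 s, if anything falls off the work surface, if the arm or the gripper's body presses on something with over 40 N, if the wrist force passes 120 N, or if a joint passes its speed limit or range.

ROBOT

A 6-joint arm with a two-finger parallel gripper is mounted at the origin on the work surface. World frame = base frame: x ahead of the robot, y to its left, z up, the work surface at z = 0. Lengths are in m, angles in degrees, forces in N, time in s.
With the tool pointing down it reaches from about 0.3 to 0.75 m from the base axis. Payload 8.5 kg.
Tool frame: the origin (TCP) lies midway between the tips of the shut fingers; the grasp point (between the pads) lies behind it (grasp_offset is the z of the grasp point in the tool frame, in m); z points along the fingers, y is the direction in which the jaws open and shut (so a half turn about z gives the same grasp; the last joint's range is limited). The gripper opens to 85 mm and grips with 20 to 120 N. Pads are 22 mm wide; open, the fingers measure 114 mm over their backs; the gripper's body (76 mm by 85 mm) begins 54 mm behind the grasp point. The pads swing forward as they close: fully open they stand 13 mm farther back than shut.
Start: joints at [54.299, 21.807, 74.336, -0, 83.858, -12.336], TCP at [0.218, 0.505, 0.208] pointing down, gripper open.
Joint ranges: [-178.18, 178.18], [-50.72, 133.34], [12.68, 142.11], [-81.47, 261.47], [9.98, 163.14], [-165.26, 165.26]. Speed limits (degrees/s): [136.94, 136.94, 180, 180, 180, 180].

INTERFACE

Orientations are given as a 3x3 rotation matrix whose columns are the frame's x, y, z axes.
In Python, from rig import * gives the robot as it stands.
- The arm moves only by the shell command python3 -m pendant 'ROWS' [FORCE]. ROWS is JSON, one flat list of numbers, 7 for each row, row after row: the finger opening in mm, from 0 to 85.4, then the shift along the tool's x, y, z in units of 50 mm (1.0 is 50 mm), then the turn, a rotation vector about the tool's x, y, z in units of 8 degrees (1.0 is 8 degrees). In form: [hand, dx, dy, dz, wx, wy, wz, hand, dx, dy, dz, wx, wy, wz, ...]. A call has 1 to 12 rows; each row shifts and turns the commanded pose from where the row before left it, along the tool's axes as they then stand; what a row does not reach is not made up. A row lasts 1/10 s, in which the tool goes at most 50 mm and 8.59 degrees, less where a joint would pass 70% of its speed; a pose out of reach is approached as far as the arm can. A call is refused whole if a number of a shift passes 1 or a number of a turn 1, either way. A call with a gripper value outside its range is refused whole. The fingers move at their own pace and stop on an object; FORCE is the grip in N (left out, the last holds). Time passes only in rows, so rows that do not move let the fingers close. It gives the time, the measured TCP pose, the force and the opening at its end, in the units of the state.
- observe(): the state, without advancing time (a new reading comes with each control period).
- get_image(name): name is "side" or "top"; returns a dict with "frame" (420x560x3 uint8, red, green, blue), "depth" (420x560 float32, m along the optical axis (not along the pixel's ray), 0 where there is no reading), "K" (3x3 intrinsics, pixels), "rvec" (rotation vector, rad) and "tvec" (3), from world to camera coordinates, as OpenCV has them. Camera axes: x right, y down, z forward; pixel columns grow to the right and rows downward; lengths in m; the calibration is good to about 2 mm. A picture is of the moment at which its call begins.
- close_job(): hands the job in, once; it reports no verdict.
The state is a dict: "time_s": time; "q": joint angles; "qvel": joint speeds; "joint_efforts": joint torques, N m; "position": TCP position; "tool_rot": TCP orientation; "ft_force": force on the tool from outside, world axes, zero at the start; "wrist_torque": the same for the moment, N m; "grip_width": finger opening in m.
Only numpy, scipy, OpenCV 4.12 (cv2) and the standard library are available. Lean on these libraries where they do the work, as an engineer would, in place of code of your own. Each camera call takes 0.05 s, during which the arm holds its last target.

## Working session

There is one attempt and no reset: what is moved stays moved. The work goes in short steps, Python scripts to look and compute and a shell command to move; the robot and the scene stay as the last step left them, time stands still between calls to the robot, and variables do not carry over. Pictures are saved under pics/ and viewed, and the job is handed in when it is done.

```bash
ls; mkdir -p pics; python3 - <<'E'
from rig import *
import cv2
s=observe();print(s)
for n in("side","top"):
    d=get_image(n);cv2.imwrite(f"pics/{n}0.png",d["frame"][:,:,::-1]);print(n,d["K"],d["rvec"],d["tvec"],(d["depth"]>0).mean())
E
```

```text
pics
{'time_s': 0.0, 'q': array([ 5.42971117e+01,  2.18426821e+01,  7.43844297e+01, -2.92053838e-05,
        8.38569321e+01, -1.23365892e+01]), 'qvel': array([-0.01013157, -0.03569785,  0.05185424,  0.10603048, -0.01397764,
       -0.05357199]), 'joint_efforts': array([-2.38891798e-04, -4.48447251e+01, -2.31286526e+01, -1.87935570e-04,
        4.59052826e-03, -3.28018496e-05]), 'position': array([0.21795539, 0.5046272 , 0.20769785]), 'tool_rot': array([[-9.17987954e-01,  3.96607343e-01, -8.55611122e-04],
       [ 3.96608142e-01,  9.17987234e-01, -1.19145065e-03],
       [ 3.12902010e-04, -1.43307968e-03, -9.99998924e-01]]), 'ft_force': array([ 0.93642799,  0.43907082, -0.61711209]), 'wrist_torque': array([-0.01281634,  0.02410582,  0.0264683 ]), 'grip_width': 0.08557100775149543}
side [[445.35893667   0.         277.61763153]
 [  0.         445.35893667 208.3520077 ]
 [  0.           0.           1.        ]] [ 2.30138868 -0.93569726  0.34318835] [-0.38904621  0.30086673  0.83694705] 0.9957780612244898
top [[468.69138862   0.         283.81753722]
 [  0.         468.69138862 210.14713263]
 [  0.           0.           1.        ]] [ 2.13580433 -2.19318143  0.12385067] [0.003037   0.51518739 1.10819256] 0.9960331632653061
```

View pics/side0.png

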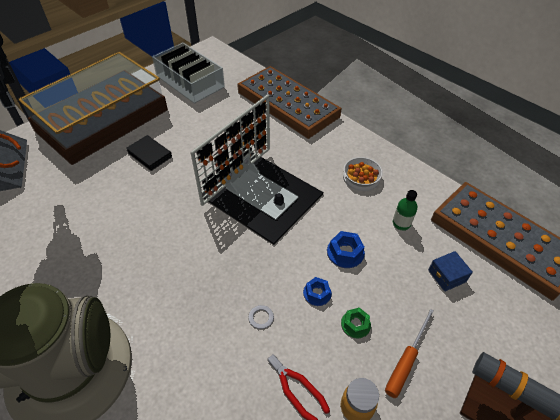

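View pics/top0.png

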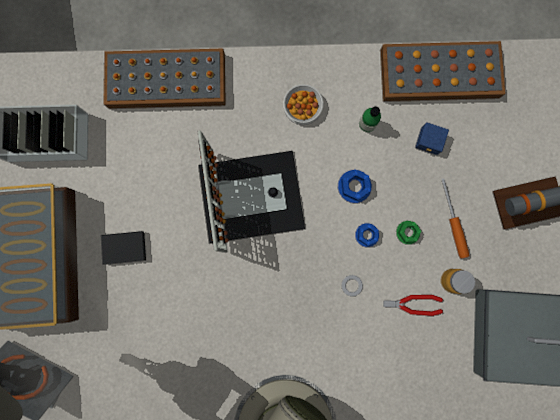

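```bash
python3 -c "
import rig;print([n for n in dir(rig) if n[0]!='_']); print(getattr(rig,'grasp_offset',None))"
```

```text
['MotionError', 'close_job', 'get_image', 'grasp_offset', 'observe']
-0.0187
```

The small blue nut is at side (318,291), top (367,235). The big blue and the green nuts are the decoys. The stud is at top (273,192), side (280,200).

```bash
cat > h.py <<'E'
from rig import *
import numpy as np, cv2
def cam(n):
    d=get_image(n);R=cv2.Rodrigues(d["rvec"])[0];d["R"]=R;d["t"]=np.ravel(d["tvec"]);d["c"]=-R.T@d["t"];return d
def plane(d,uv,z):
    r=d["R"].T@np.linalg.inv(d["K"])@np.array([uv[0],uv[1],1.]);return d["c"]+r*(z-d["c"][2])/r[2]
def pts(d):
    v,u=np.mgrid[:420,:560];Z=d["depth"]
    P=np.stack([u,v,np.ones_like(u)],-1)@np.linalg.inv(d["K"]).T*Z[...,None]
    return (P-d["t"])@d["R"]
def proj(d,p):
    return cv2.projectPoints(np.array(p,float).reshape(-1,3),d["rvec"],d["tvec"],d["K"],None)[0].reshape(-1,2)
E
python3 - <<'E'
from h import *
for n,box in(("side",(290,265,345,315)),("top",(345,215,390,255))):
    d=cam(n);f=d["frame"].astype(int);P=pts(d)
    x0,y0,x1,y1=box
    m=np.zeros((420,560),bool);m[y0:y1,x0:x1]=True
    m&=(f[...,2]>f[...,0]*1.6)&(f[...,2]>f[...,1]*1.3)&(f[...,2]>40)
    p=P[m];print(n,m.sum(),p.min(0),p.max(0))
    for lo,hi in((0.001,.009),(.021,.028)):
        q=p[(p[:,2]>lo)&(p[:,2]<hi)];
        if len(q):print(lo,len(q),(q.min(0)+q.max(0))/2,np.ptp(q,0),cv2.minEnclosingCircle(q[:,:2].astype(np.float32)),cv2.minAreaRect(q[:,:2].astype(np.float32)))
    vs,us=np.nonzero(m)
    print('mask hull centre px',(us.min()+us.max())/2,(vs.min()+vs.max())/2)
    x0,y0,x1,y1=(265,183,295,215) if n=="side" else (262,182,284,202)
    cv2.imwrite(f"pics/{n}_stud.png",cv2.resize(d["frame"][y0-15:y1+15,x0-15:x1+15,::-1],None,fx=9,fy=9,interpolation=cv2.INTER_NEAREST))
    k=(f.sum(-1)<150);k2=np.zeros_like(k);k2[y0:y1,x0:x1]=1;k&=k2
    q=P[k];q=q[q[:,2]>.018]
    for lo,hi in((.018,.028),(.028,.036),(.037,.045)):
        a=q[(q[:,2]>lo)&(q[:,2]<hi)]
        if len(a):print('stud',lo,len(a),(a.min(0)+a.max(0))/2,np.ptp(a,0))
E
```

```text
side 582 [ 0.06505145 -0.48281499 -0.00077543] [ 0.53832492 -0.18848918  0.83965236]
0.001 183 [ 0.47877406 -0.2169      0.00509895] [0.11781213 0.05682164 0.00764559] ((0.4787740707397461, -0.2157556116580963), 0.059155937284231186) ((0.47757312655448914, -0.22167786955833435), (0.055118024349212646, 0.11664463579654694), 81.92528533935547)
0.021 260 [ 0.44853395 -0.21602917  0.02437241] [0.05222663 0.04781155 0.0065981 ] ((0.44853395223617554, -0.21605843305587769), 0.02635752223432064) ((0.4485462009906769, -0.21628567576408386), (0.04721767455339432, 0.05024247616529465), 20.28247833251953)
mask hull centre px 323.5 285.0
stud 0.018 33 [0.55802215 0.01106135 0.02313558] [0.02090889 0.01971169 0.00969431]
stud 0.028 23 [0.55698269 0.01033056 0.03209436] [0.01673868 0.01372864 0.00779513]
stud 0.037 26 [0.55683511 0.01237793 0.03954746] [0.01448305 0.0135043  0.00497644]
top 370 [ 0.38786217 -0.24299635 -0.00255466] [ 0.48105705 -0.00649052  1.15889552]
0.001 112 [ 0.45207522 -0.21420976  0.00501306] [0.05704217 0.055849   0.0078998 ] ((0.4515998959541321, -0.21370799839496613), 0.029277930036187172) ((0.45204442739486694, -0.21414338052272797), (0.055364158004522324, 0.05683787539601326), 87.20159149169922)
0.021 190 [ 0.45103372 -0.21285179  0.02441741] [0.05102224 0.04498214 0.00681469] ((0.45115235447883606, -0.21324311196804047), 0.025772282853722572) ((0.4508693218231201, -0.2128499448299408), (0.04525940865278244, 0.04953600466251373), 24.687864303588867)
mask hull centre px 367.0 234.5
stud 0.018 11 [0.56073073 0.01461876 0.02474813] [0.01955169 0.01964758 0.00578882]
stud 0.028 18 [0.56076902 0.01567159 0.03270314] [0.01771438 0.01723313 0.00614034]
stud 0.037 33 [0.56129612 0.01671844 0.04023203] [0.01497897 0.01469795 0.00621538]
```

```bash
python3 - <<'E'
from h import *
ims=[]
for n,bs in(("side",((318,291),(280,200))),("top",((367,235),(273,192)))):
    d=cam(n)
    for (u,v) in bs:
        c=d["frame"][v-24:v+24,u-24:u+24,::-1]
        ims.append(cv2.resize(np.clip(c.astype(float)*1.6,0,255).astype(np.uint8),(290,290),interpolation=cv2.INTER_CUBIC))
cv2.imwrite("pics/crops.png",np.vstack([np.hstack(ims[:2]),np.hstack(ims[2:])]))
E
```

```text
(no output)
```

View pics/crops.png

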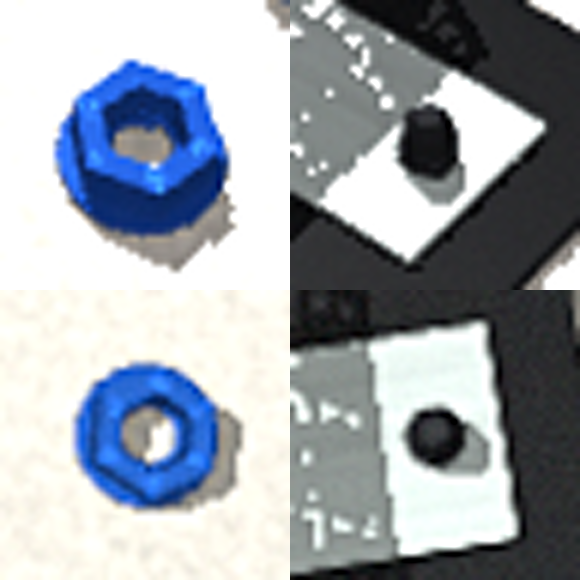

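```bash
python3 - <<'E'
from h import *
d=cam("side");t=cam("top")
c=[(131,62),(203,87),(220,150),(155,190),(85,165),(75,100)]
q=np.array([plane(d,(294+x/6.04-.5,267+y/6.04-.5),.024)[:2] for x,y in c])
ce=q.mean(0);r=q-ce
print('side hex',ce,np.linalg.norm(r,axis=1),np.degrees(np.arctan2(r[:,1],r[:,0]))%60)
# top: flange silhouette circle
for D,n,ctr in((d,'side',(318,291)),(t,'top',(367,235))):
    f=D["frame"].astype(int);m=((f[...,2]>f[...,0]*1.6)&(f[...,2]>f[...,1]*1.2)&(f[...,2]>30)).astype(np.uint8)
    nl,L,st,cc=cv2.connectedComponentsWithStats(m);k=L[ctr[1]-12:ctr[1]+13,ctr[0]-12:ctr[0]+13];k=np.bincount(k[k>0]).argmax()
    ct=cv2.findContours((L==k).astype(np.uint8),0,1)[0][0];
    if n=='top':
        g=np.array([plane(D,p[0],.005)[:2] for p in ct],np.float32);print('top flange',cv2.fitEllipse(g),cv2.minEnclosingCircle(g))
# stud in top: dark blob on plate
f=t["frame"].astype(int).sum(-1);m=(f<200);m[:182]=0;m[203:]=0;m[:,:266]=0;m[:,284:]=0
nl,L,st,cc=cv2.connectedComponentsWithStats(m.astype(np.uint8))
for s,x in zip(st,cc):print(s,x,plane(t,x,.033)[:2])
f=d["frame"].astype(int).sum(-1);m=(f<130);m[:184]=0;m[205:]=0;m[:,:268]=0;m[:,290:]=0
nl,L,st,cc=cv2.connectedComponentsWithStats(m.astype(np.uint8))
for s,x in zip(st,cc):print('s',s,x,plane(d,x,.028)[:2])
# base orientation from dark base / plate edges in top: plate bright
f=t["frame"].astype(int);b=(f.min(-1)>150).astype(np.uint8)
m=np.zeros_like(b);m[160:230,262:290]=b[160:230,262:290];ct=max(cv2.findContours(m,0,1)[0],key=cv2.contourArea)
g=np.array([plane(t,p[0],.013)[:2] for p in ct],np.float32);print('plate',cv2.minAreaRect(g));
bx=cv2.boxPoints(cv2.minAreaRect(g));print(bx)
P=pts(t);pp=P[(P[...,2]>.1)&(P[...,2]<.25)&(P[...,0]>.4)&(P[...,0]<.75)&(P[...,1]>.05)&(P[...,1]<.3)]
print('panel',len(pp),cv2.minAreaRect(pp[:,:2].astype(np.float32)))
E
```

```text
side hex [ 0.4493388  -0.21491193] [0.02510978 0.02582896 0.0268315  0.02480753 0.02616952 0.02548758] [53.42453763 51.13229295 54.8801416  50.31782854 51.59779134 53.20408788]
top flange ((0.45170894265174866, -0.21380428969860077), (0.055546313524246216, 0.05655549839138985), 55.64056396484375) ((0.4512936770915985, -0.2142399400472641), 0.02960231527686119)
[     0      0    560    420 235122] [279.50205425 209.50596286] [ 5.16463694e-01 -2.14782154e-04]
[283 182   1   4   4] [283.  183.5] [ 0.57989987 -0.01034677]
[268 188  10  10  74] [272.78378378 191.95945946] [0.55976008 0.01499738]
s [     0      0    560    420 235063] [279.49932997 209.50859131] [ 0.53640971 -0.0141361 ]
s [278 184  12   7  45] [285.02222222 185.75555556] [0.59922307 0.03032094]
s [274 194  10  11  92] [278.51086957 199.16304348] [0.55722154 0.0104085 ]
plate ((0.5615515112876892, 0.012681171298027039), (0.0880509614944458, 0.0455906018614769), 6.533200263977051)
[[ 0.5152183   0.03031927]
 [ 0.5204056  -0.01497527]
 [ 0.6078847  -0.00495693]
 [ 0.60269743  0.04033761]]
panel 1189 ((0.5432283878326416, 0.1490699052810669), (0.25635913014411926, 0.023960428312420845), 7.348999977111816)
```

```bash
cat >> h.py <<'E'
def need(xy,az,z,slow=None):
    s=observe();R=s["tool_rot"];p=s["position"]
    dd=np.array([xy[0],xy[1],z])-p
    a0=np.degrees(np.arctan2(R[1,1],R[0,1]));tw=((a0-az)+180)%360-180
    print("t",s["time_s"],"pos",p.round(4),"az",a0.round(2),"tilt",R[:,2].round(4),"q",s["q"].round(1))
    print("F",s["ft_force"].round(2),"T",s["wrist_torque"].round(3),"w",s["grip_width"])
    print("shift units tool:",(R.T@dd/.05).round(3)," turn wz units:",round(tw/8,3),"(deg %.2f)"%tw)
E
python3 -m pendant '[70,-0.62,-0.71,0,0,0,0, 70,-0.62,-0.71,0,0,0,0, 70,-0.62,-0.71,0,0,0,0, 70,-0.62,-0.71,0,0,0,0, 70,-0.62,-0.71,0,0,0,0, 70,-0.62,-0.71,0,0,0,0, 70,-0.62,-0.71,0,0,0,0, 70,-0.62,-0.71,0,0,0,0, 70,-0.62,-0.71,0,0,0,0, 70,-0.62,-0.71,0,0,0,0, 70,-0.62,-0.71,0,0,0,0, 70,-0.62,-0.71,0,0,0,0]' 40
python3 -c "from h import *;need((.450,-.2143),-37.5,.06)"
```

```text
time_s: 1.6
position: [0.3908, -0.0358, 0.2086]
tool_rot: [[-0.918, 0.397, 0.001], [0.397, 0.918, -0.0], [-0.001, 0.0, -1.0]]
ft_force: [1.3, 1.4, 0.7]
grip_width: 0.0696
t 1.6 pos [ 0.3908 -0.0358  0.2086] az 66.61 tilt [ 8.e-04 -2.e-04 -1.e+00] q [-22.7   5.7  96.6   0.   77.6 -89.3]
F [1.32 1.36 0.7 ] T [ 0.038 -0.031  0.04 ] w 0.0696020519359011
shift units tool: [-2.501 -2.808  2.973]  turn wz units: 13.014 (deg 104.11)
```

```bash

python3 -m pendant '[70,-0.5,-0.56,0.2,0,0,0, 70,-0.5,-0.56,0.2,0,0,0, 70,-0.5,-0.56,0.2,0,0,0, 70,-0.5,-0.56,0.2,0,0,0, 70,-0.5,-0.56,0.2,0,0,0, 70,0,0,0.1,0,0,1, 70,0,0,0.1,0,0,1, 70,0,0,0.1,0,0,1, 70,0,0,0.1,0,0,1, 70,0,0,0.1,0,0,1, 70,0,0,0.1,0,0,1, 70,0,0,0.1,0,0,1]'
python3 -m pendant '[70,0,0,0,0,0,1, 70,0,0,0,0,0,1, 70,0,0,0,0,0,1, 70,0,0,0,0,0,1, 70,0,0,0,0,0,1, 70,0,0,0,0,0,1, 70,0,0,0,0,0,0, 70,0,0,0,0,0,0]'
python3 - <<'E'
from h import *
need((.450,-.2143),-37.5,.06)
d=cam("side");t=cam("top")
a=cv2.resize(d["frame"][180:330,220:420,::-1],None,fx=2.6,fy=2.6);b=cv2.resize(t["frame"][160:310,270:470,::-1],None,fx=1.3,fy=2.6)
cv2.imwrite("pics/ap.png",a)
E
```

```text
time_s: 2.8
position: [0.4499, -0.2118, 0.1232]
tool_rot: [[-0.179, 0.984, 0.0], [0.984, 0.179, -0.0], [-0.0, 0.0, -1.0]]
ft_force: [0.0, 0.2, -0.1]
grip_width: 0.0698
time_s: 3.6
position: [0.4499, -0.2118, 0.1233]
tool_rot: [[0.604, 0.797, 0.0], [0.797, -0.604, -0.0], [-0.0, 0.0, -1.0]]
ft_force: [0.6, 1.6, 0.1]
grip_width: 0.0701
t 3.6 pos [ 0.4499 -0.2118  0.1233] az -37.15 tilt [ 0.e+00 -1.e-04 -1.e+00] q [-38.9  21.4  90.5  -0.   68.1  -1.7]
F [0.62 1.6  0.07] T [ 0.054 -0.047  0.022] w 0.07008900511905483
shift units tool: [-0.038  0.031  1.267]  turn wz units: 0.044 (deg 0.35)
```

View pics/ap.png

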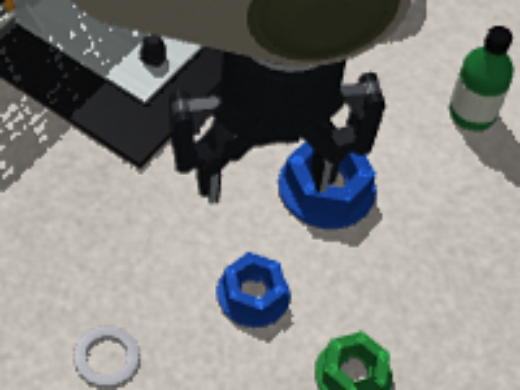

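```bash
python3 - <<'E'
from h import *
d=cam("side")
print(proj(d,[[.4499,-.2118,.123],[.4499,-.2118,.131]]), plane(d,(322.5,254.5),.130))
need((.450,-.2143),-37.5,.030)
E
python3 -m pendant '[70,-0.02,0.03,0.5,0,0,0, 70,-0.02,0,0.5,0,0,0, 70,0,0,0.5,0,0,0, 70,0,0,0.3,0,0,0, 70,0,0,0,0,0,0]'
python3 - <<'E'
from h import *
need((.450,-.2143),-37.5,.005)
d=cam("side");t=cam("top")
a=cv2.resize(d["frame"][220:340,240:400,::-1],None,fx=3.2,fy=3.2);b=cv2.resize(t["frame"][160:310,270:470,::-1],None,fx=1.3,fy=2.6)
cv2.imwrite("pics/ap2.png",a)
E
```

```text
[[320.36359207 260.05431491]
 [320.70205637 257.74341129]] [ 0.45834614 -0.2088799   0.13      ]
t 3.75 pos [ 0.4499 -0.2118  0.1233] az -37.24 tilt [ 0.e+00 -1.e-04 -1.e+00] q [-38.9  21.4  90.5  -0.   68.1  -1.6]
F [ 0.99  0.63 -0.52] T [-0.024  0.072  0.037] w 0.07013488917930497
shift units tool: [-0.038  0.031  1.867]  turn wz units: 0.033 (deg 0.26)
time_s: 4.25
position: [0.449, -0.2137, 0.0317]
tool_rot: [[0.606, 0.795, -0.003], [0.795, -0.606, 0.002], [0.0, -0.004, -1.0]]
ft_force: [0.5, -0.6, 1.2]
grip_width: 0.07
t 4.25 pos [ 0.449  -0.2137  0.0317] az -37.3 tilt [-0.0029  0.0024 -1.    ] q [-39.1  28.9  96.8   0.   54.6  -1.8]
F [ 0.45 -0.6   1.16] T [ 0.008  0.014 -0.009] w 0.06995015952057579
shift units tool: [0.002 0.025 0.535]  turn wz units: 0.025 (deg 0.20)
```

View pics/ap2.png

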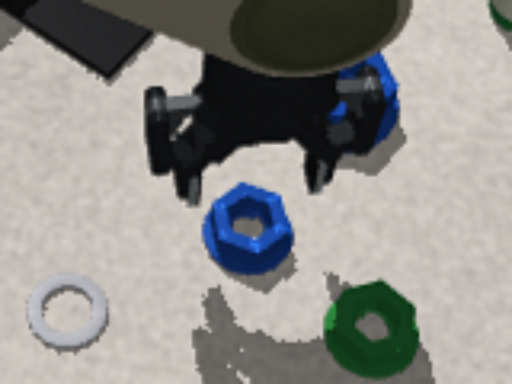

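```bash
python3 - <<'E'
from h import *
d=cam("side");print(d["c"])
for z in(.032,.04,.048):print(plane(d,(299.4,281),z),plane(d,(338.4,277.8),z))
P=pts(d);f=d["frame"].astype(int)
m=(f.sum(-1)<170);m[:262]=0;m[286:]=0;m[:,:285]=0;m[:,350:]=0
q=P[m];q=q[(q[:,2]<.09)&(q[:,2]>.02)];o=np.argsort(q[:,2])[:24];print(q[o].round(3))
E
```

```text
[ 0.06505145 -0.48281499  0.83965236]
[ 0.42946989 -0.18160189  0.032     ] [ 0.49326491 -0.23297283  0.032     ]
[ 0.42586023 -0.18458548  0.04      ] [ 0.48902335 -0.23544758  0.04      ]
[ 0.42225058 -0.18756907  0.048     ] [ 0.48478179 -0.23792233  0.048     ]
[[ 0.462 -0.211  0.02 ]
 [ 0.459 -0.205  0.021]
 [ 0.463 -0.216  0.022]
 [ 0.463 -0.213  0.022]
 [ 0.464 -0.217  0.022]
 [ 0.448 -0.201  0.022]
 [ 0.452 -0.203  0.022]
 [ 0.455 -0.203  0.023]
 [ 0.46  -0.207  0.023]
 [ 0.444 -0.202  0.024]
 [ 0.461 -0.209  0.024]
 [ 0.463 -0.215  0.025]
 [ 0.459 -0.205  0.026]
 [ 0.471 -0.243  0.069]
 [ 0.473 -0.241  0.07 ]
 [ 0.481 -0.248  0.072]
 [ 0.478 -0.234  0.073]
 [ 0.472 -0.241  0.074]
 [ 0.474 -0.24   0.074]
 [ 0.476 -0.235  0.074]
 [ 0.479 -0.233  0.075]
 [ 0.41  -0.194  0.075]
 [ 0.482 -0.248  0.075]
 [ 0.411 -0.196  0.075]]
```

```bash
python3 - <<'E'
from h import *
d=cam("side");P=pts(d);f=d["frame"].astype(int)
for u0,u1 in((294,304),(334,343)):
  for v in range(268,284,2):
    print(v,[(u,f[v,u].sum(),*(P[v,u]*1000).astype(int)) for u in range(u0,u1,3)])
E
```

```text
268 [(294, np.int64(46), np.int64(403), np.int64(-187), np.int64(119)), (297, np.int64(80), np.int64(407), np.int64(-191), np.int64(118)), (300, np.int64(73), np.int64(409), np.int64(-196), np.int64(122)), (303, np.int64(67), np.int64(410), np.int64(-203), np.int64(129))]
270 [(294, np.int64(41), np.int64(402), np.int64(-188), np.int64(114)), (297, np.int64(38), np.int64(406), np.int64(-192), np.int64(113)), (300, np.int64(54), np.int64(406), np.int64(-200), np.int64(123)), (303, np.int64(37), np.int64(411), np.int64(-202), np.int64(120))]
272 [(294, np.int64(266), np.int64(401), np.int64(-189), np.int64(109)), (297, np.int64(70), np.int64(404), np.int64(-194), np.int64(111)), (300, np.int64(45), np.int64(407), np.int64(-199), np.int64(114)), (303, np.int64(39), np.int64(411), np.int64(-203), np.int64(114))]
274 [(294, np.int64(621), np.int64(446), np.int64(-150), np.int64(2)), (297, np.int64(42), np.int64(403), np.int64(-196), np.int64(107)), (300, np.int64(64), np.int64(406), np.int64(-200), np.int64(108)), (303, np.int64(125), np.int64(413), np.int64(-202), np.int64(103))]
276 [(2
[... 2009 characters left out ...]
-241), np.int64(73)), (340, np.int64(226), np.int64(471), np.int64(-248), np.int64(83))]
278 [(334, np.int64(612), np.int64(503), np.int64(-216), np.int64(0)), (337, np.int64(189), np.int64(470), np.int64(-243), np.int64(70)), (340, np.int64(217), np.int64(472), np.int64(-248), np.int64(74))]
280 [(334, np.int64(589), np.int64(497), np.int64(-220), np.int64(2)), (337, np.int64(616), np.int64(504), np.int64(-224), np.int64(0)), (340, np.int64(624), np.int64(506), np.int64(-230), np.int64(3))]
282 [(334, np.int64(592), np.int64(494), np.int64(-223), np.int64(1)), (337, np.int64(588), np.int64(500), np.int64(-227), np.int64(0)), (340, np.int64(627), np.int64(505), np.int64(-231), np.int64(-1))]
```

```bash
python3 -m pendant '[70,0,0.03,0.2,0,0,0, 70,0,0,0.2,0,0,0, 70,0,0,0,0,0,0]'
python3 - <<'E'
from h import *
need((.450,-.2143),-37.5,.005)
d=cam("side");t=cam("top")
a=cv2.resize(d["frame"][240:320,270:370,::-1],None,fx=6,fy=6,interpolation=cv2.INTER_CUBIC)
cv2.imwrite("pics/ap3.png",a)
E
```

```text
time_s: 4.75
position: [0.4504, -0.2147, 0.012]
tool_rot: [[0.607, 0.795, -0.002], [0.795, -0.607, 0.002], [0.0, -0.003, -1.0]]
ft_force: [0.0, 0.8, 0.6]
grip_width: 0.0701
t 4.75 pos [ 0.4504 -0.2147  0.012 ] az -37.36 tilt [-0.002   0.0016 -1.    ] q [-39.1  30.8  97.7   0.   51.7  -1.7]
F [0.03 0.81 0.55] T [ 0.008  0.004 -0.011] w 0.07009305726599036
shift units tool: [ 0.002 -0.011  0.139]  turn wz units: 0.017 (deg 0.14)
```

View pics/ap3.png

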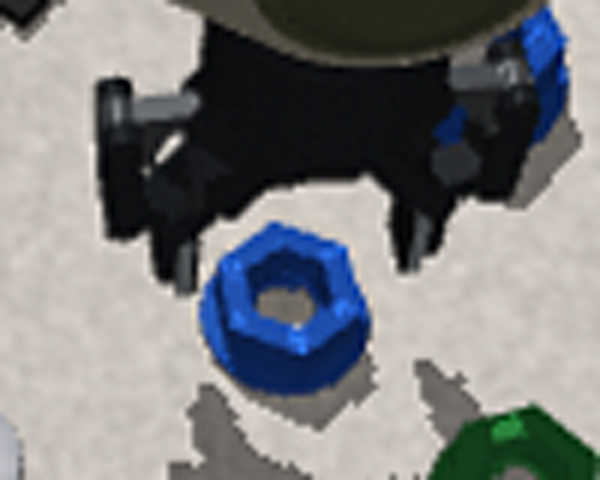

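```bash
python3 - <<'E'
from h import *
d=cam("side");P=pts(d);f=d["frame"].astype(int)
for u,v in((300,287),(300,285),(298,284),(301,280),(337,283),(338,281),(336,280)):print(u,v,f[v,u],P[v,u].round(4))
t=cam("top");cv2.imwrite("pics/t3.png",cv2.resize(t["frame"][150:300,270:470,::-1],None,fx=3.5,fy=3.5,interpolation=cv2.INTER_CUBIC))
E
```

```text
300 287 [68 73 75] [ 0.4111 -0.1996  0.0527]
300 285 [73 77 78] [ 0.4093 -0.2007  0.0642]
298 284 [12 13 15] [ 0.4087 -0.1958  0.0627]
301 280 [45 47 50] [ 0.4111 -0.2006  0.0812]
337 283 [6 6 7] [ 0.4687 -0.2467  0.0573]
338 281 [22 23 24] [ 0.4703 -0.247   0.0637]
336 280 [25 24 24] [ 0.4746 -0.2395  0.0534]
```

View pics/t3.png

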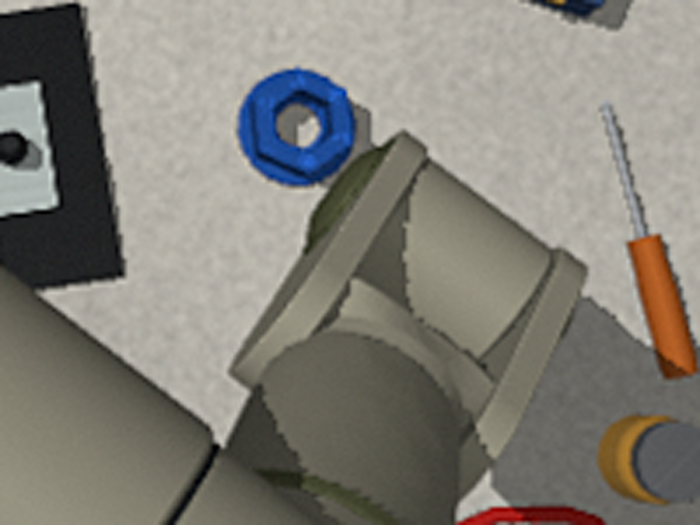

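```bash
python3 - <<'E'
from h import *
d=cam("side")
for uv in((304,304),(341,301)):
    g=plane(d,uv,0)
    print(g,[ (g+np.array([.43,.72,1])*z).round(3) for z in(.015,.03,.05)])
R=observe()["tool_rot"];p=observe()["position"]
print("jaw tips",p+R[:,1]*.035,p-R[:,1]*.035)
E
```

```text
[ 0.41141628 -0.21411604  0.        ] [array([ 0.418, -0.203,  0.015]), array([ 0.424, -0.193,  0.03 ]), array([ 0.433, -0.178,  0.05 ])]
[ 0.47180113 -0.26322257  0.        ] [array([ 0.478, -0.252,  0.015]), array([ 0.485, -0.242,  0.03 ]), array([ 0.493, -0.227,  0.05 ])]
jaw tips [ 0.47899006 -0.23655773  0.01353302] [ 0.4233535  -0.19407748  0.01350581]
```

```bash
python3 -m pendant '[70,0,-0.01,0.14,0,0,0, 70,0,0,0,0,0,0, 42,0,0,0,0,0,0, 42,0,0,0,0,0,0, 42,0,0,0,0,0,0, 42,0,0,0,0,0,0, 42,0,0,0,0,0,0]' 40
python3 - <<'E'
from h import *
need((.450,-.2143),-37.5,.005)
d=cam("side");t=cam("top")
a=cv2.resize(d["frame"][240:320,270:370,::-1],None,fx=6,fy=6,interpolation=cv2.INTER_CUBIC)
cv2.imwrite("pics/ap4.png",a)
E
```

```text
time_s: 5.7
position: [0.4507, -0.215, 0.0064]
tool_rot: [[0.607, 0.795, 0.0], [0.795, -0.607, -0.0], [-0.0, 0.0, -1.0]]
ft_force: [-0.3, -1.1, 0.1]
grip_width: 0.0417
t 5.7 pos [ 0.4507 -0.215   0.0064] az -37.36 tilt [ 1.e-04 -1.e-04 -1.e+00] q [-39.1  31.3  98.   -0.   50.7  -1.7]
F [-0.3  -1.13  0.05] T [-0.059 -0.01   0.037] w 0.041740496351624225
shift units tool: [ 0.002 -0.019  0.028]  turn wz units: 0.017 (deg 0.14)
```

View pics/ap4.png

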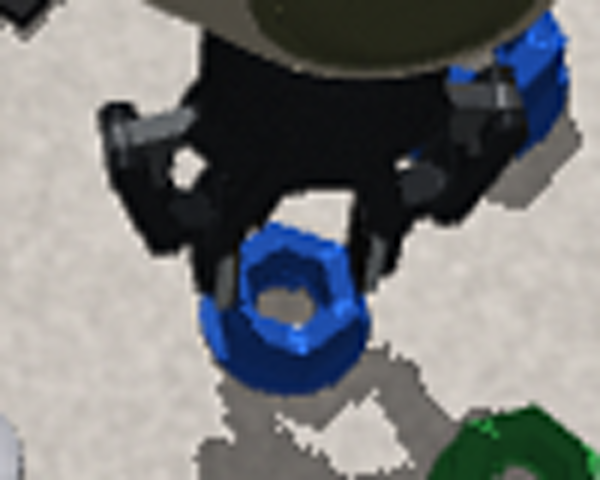

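```bash
python3 - <<'E'
from h import *
d=cam("side");P=pts(d);f=d["frame"].astype(int)
for u,v in((307,290),(307,288),(307,286),(304,287),(305,284),(332,286),(332,283),(333,281),(317,291),(310,300),(318,278)):print(u,v,f[v,u],P[v,u].round(4),d["depth"][v,u])
print(d["rvec"],d["tvec"])
for z in(.006,.015,.024,.03):
  R=observe()["tool_rot"];p=observe()["position"]
  pt=[[*(p+R[:,1]*s*.021+R[:,0]*q*.011)[:2],z] for s in(-1,1) for q in (-1,1)]
  print(z,((proj(d,pt)-[270,240])*6).round(0).tolist())
E
```

```text
307 290 [74 77 77] [ 0.421  -0.2104  0.0419] 0.89815205
307 288 [76 80 79] [ 0.4209 -0.2099  0.0496] 0.8923362
307 286 [76 79 80] [ 0.4209 -0.2093  0.0568] 0.8871065
304 287 [10 10 12] [ 0.419  -0.2035  0.0479] 0.89570826
305 284 [10 12 13] [ 0.4208 -0.2039  0.0581] 0.88852084
332 286 [69 73 75] [ 0.4624 -0.2405  0.0453] 0.90049714
332 283 [76 80 81] [ 0.4613 -0.2398  0.0578] 0.89066976
333 281 [80 84 85] [ 0.4627 -0.2403  0.0646] 0.8858125
317 291 [106 102  97] [ 0.4525 -0.213   0.0016] 0.94222623
310 300 [12 35 83] [ 0.424  -0.2188  0.0071] 0.9225846
318 278 [ 17  69 170] [ 0.4644 -0.2023  0.028 ] 0.9319407
[ 2.30138868 -0.93569726  0.34318835] [-0.38904621  0.30086673  0.83694705]
0.006 [[230.0, 341.0], [219.0, 285.0], [349.0, 328.0], [337.0, 273.0]]
0.015 [[231.0, 328.0], [221.0, 272.0], [351.0, 315.0], [339.0, 260.0]]
0.024 [[233.0, 316.0], [222.0, 259.0], [353.0, 303.0], [341.0, 247.0]]
0.03 [[234.0, 307.0], [223.0, 251.0], [355.0, 294.0], [343.0, 238.0]]
```

```bash
python3 -m pendant '[70,0,0,0,0,0,0, 70,0,0,0,0,0,0, 70,0,0,0.14,0,0,0, 70,0,0,0.12,0,0,0, 70,0,0,0,0,0,0]' 40
python3 - <<'E'
from h import *
need((.450,-.2143),-37.5,.005)
d=cam("side");P=pts(d)
a=cv2.resize(d["frame"][240:320,270:370,::-1],None,fx=6,fy=6,interpolation=cv2.INTER_CUBIC)
cv2.imwrite("pics/ap5.png",a)
E
```

```text
time_s: 6.35
position: [0.4502, -0.2146, -0.0077]
tool_rot: [[0.607, 0.795, -0.002], [0.795, -0.607, 0.001], [0.0, -0.002, -1.0]]
ft_force: [0.1, 0.3, 0.4]
grip_width: 0.07
t 6.35 pos [ 0.4502 -0.2146 -0.0077] az -37.37 tilt [-0.0015  0.0012 -1.    ] q [-39.1  32.7  98.7  -0.   48.7  -1.7]
F [0.1  0.34 0.38] T [-0.004  0.046 -0.014] w 0.06995576779229641
shift units tool: [ 0.002 -0.006 -0.254]  turn wz units: 0.016 (deg 0.13)
```

View pics/ap5.png

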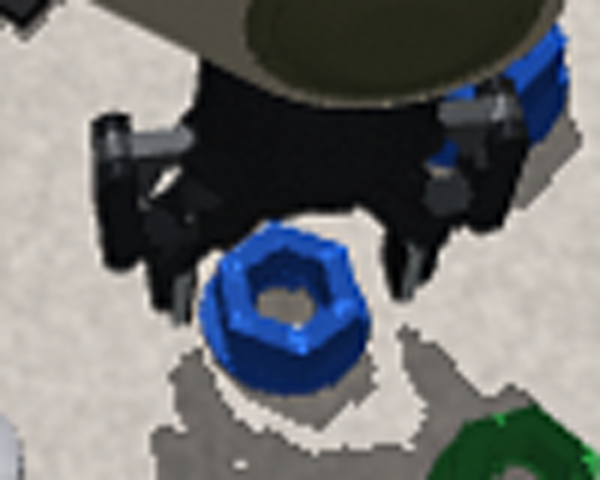

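```bash
python3 -m pendant '[70,0,-0.01,0.05,0,0,0, 70,0,0,0,0,0,0, 42,0,0,0,0,0,0, 42,0,0,0,0,0,0, 42,0,0,0,0,0,0, 42,0,0,0,0,0,0, 42,0,0,0,0,0,0]' 40
python3 - <<'E'
from h import *
need((.450,-.2143),-37.5,.005)
d=cam("side");P=pts(d)
a=cv2.resize(d["frame"][240:320,270:370,::-1],None,fx=6,fy=6,interpolation=cv2.INTER_CUBIC)
cv2.imwrite("pics/ap6.png",a)
E
```

```text
time_s: 7.1
position: [0.4504, -0.2146, -0.0088]
tool_rot: [[0.607, 0.795, 0.0], [0.795, -0.607, -0.0], [-0.0, 0.0, -1.0]]
ft_force: [-1.4, 1.0, 6.2]
grip_width: 0.0449
t 7.1 pos [ 0.4504 -0.2146 -0.0088] az -37.35 tilt [ 3.e-04 -3.e-04 -1.e+00] q [-39.1  32.8  98.8  -0.   48.4  -1.7]
F [-1.39  1.01  6.24] T [0.128 0.235 0.105] w 0.04486630992015537
shift units tool: [ 0.001 -0.01  -0.276]  turn wz units: 0.018 (deg 0.15)
```

View pics/ap6.png

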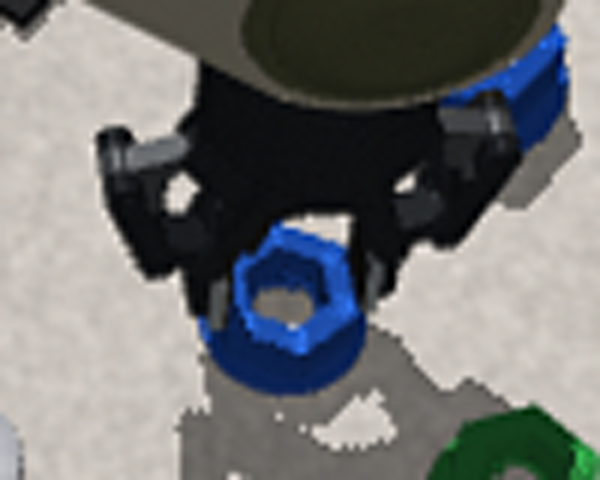

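```bash
python3 -m pendant '[40,0,0,-0.1,0,0,0, 40,0,0,-0.4,0,0,0, 40,0,0,-0.9,0,0,0, 40,0,0,-0.8,0,0,0, 40,0,0,0,0,0,0]' 60
python3 - <<'E'
from h import *
need((.558,.0127),-12,.1)
d=cam("side");t=cam("top")
a=cv2.resize(d["frame"][200:320,270:390,::-1],None,fx=4.5,fy=4.5,interpolation=cv2.INTER_CUBIC)
cv2.imwrite("pics/ap7.png",a)
E
```

```text
time_s: 7.65
position: [0.4522, -0.2161, 0.1055]
tool_rot: [[0.607, 0.795, 0.007], [0.795, -0.607, -0.006], [-0.0, 0.01, -1.0]]
ft_force: [0.3, -0.2, -1.3]
grip_width: 0.0442
t 7.65 pos [ 0.4522 -0.2161  0.1055] az -37.35 tilt [ 0.0074 -0.006  -1.    ] q [-39.1  22.8  91.7   0.   64.9  -1.7]
F [ 0.3  -0.22 -1.27] T [0.02  0.02  0.027] w 0.044181009564766546
shift units tool: [ 4.92  -1.095  0.099]  turn wz units: -3.169 (deg -25.35)
```

View pics/ap7.png

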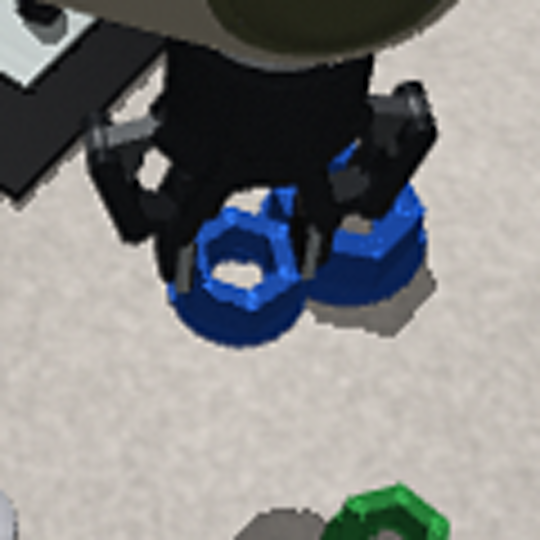

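```bash
python3 -m pendant '[40,0.615,-0.137,0,0,0,0, 40,0.615,-0.137,0,0,0,0, 40,0.615,-0.137,0,0,0,0, 40,0.615,-0.137,0,0,0,0, 40,0.615,-0.137,0,0,0,0, 40,0.615,-0.137,0,0,0,0, 40,0.615,-0.137,0,0,0,0, 40,0.615,-0.137,0.1,0,0,0, 40,0,0,0.15,0,0,-0.8, 40,0,0,0.2,0,0,-0.8, 40,0,0,0.1,0,0,-0.8, 40,0,0,0.1,0,0,-0.77]'
python3 -m pendant '[40,0,0,0,0,0,0, 40,0,0,0,0,0,0]'
python3 - <<'E'
from h import *
need((.558,.0127),-12,.06)
d=cam("side");t=cam("top")
a=cv2.resize(d["frame"][140:260,220:340,::-1],None,fx=4.5,fy=4.5,interpolation=cv2.INTER_CUBIC)
cv2.imwrite("pics/st1.png",a)
b=cv2.resize(t["frame"][132:252,212:332,::-1],None,fx=4.5,fy=4.5,interpolation=cv2.INTER_CUBIC)
cv2.imwrite("pics/st1t.png",b)
E
```

```text
time_s: 8.95
position: [0.5549, 0.0144, 0.0661]
tool_rot: [[0.203, 0.979, -0.004], [0.979, -0.203, 0.001], [-0.0, -0.004, -1.0]]
ft_force: [-0.1, 0.3, -0.7]
grip_width: 0.0442
time_s: 9.15
position: [0.5555, 0.0142, 0.0673]
tool_rot: [[0.211, 0.978, -0.002], [0.978, -0.211, 0.0], [-0.0, -0.002, -1.0]]
ft_force: [0.6, 0.4, -0.2]
grip_width: 0.0441
t 9.15 pos [0.5555 0.0142 0.0673] az -12.17 tilt [-2.1e-03  4.0e-04 -1.0e+00] q [-10.7  30.5  85.3  -0.   64.4   1.4]
F [ 0.64  0.37 -0.24] T [ 0.005 -0.026 -0.027] w 0.04409809965966326
shift units tool: [-0.019  0.056  0.146]  turn wz units: -0.022 (deg -0.17)
```

View pics/st1.png

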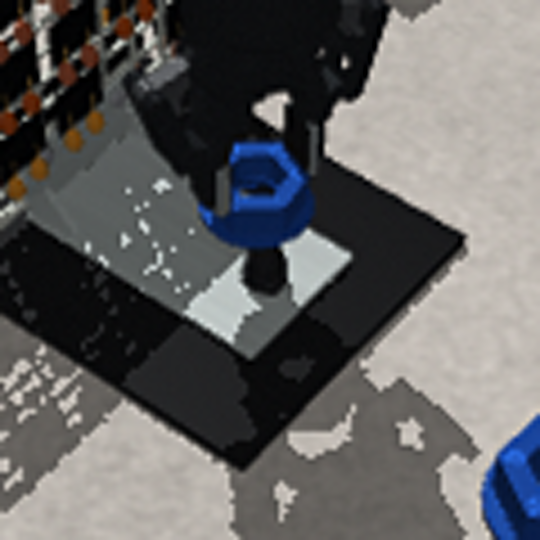

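View pics/st1t.png

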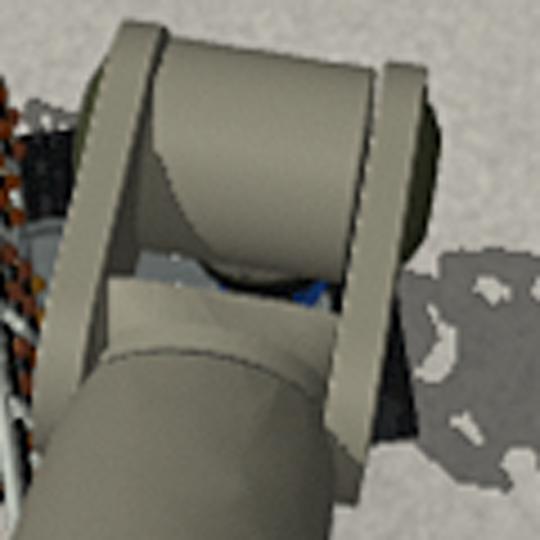

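```bash
python3 - <<'E'
from h import *
d=cam("side")
a=cv2.resize(d["frame"][165:210,258:298,::-1],None,fx=13,fy=13,interpolation=cv2.INTER_CUBIC)
cv2.imwrite("pics/st2.png",np.clip(a*1.5,0,255).astype(np.uint8))
E
```

```text
(no output)
```

View pics/st2.png

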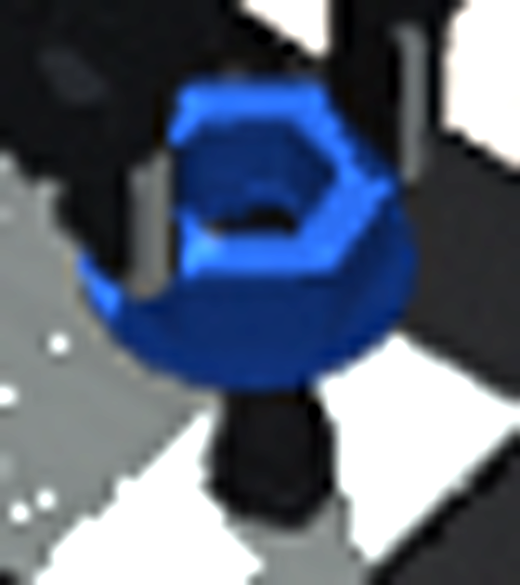

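```bash
python3 - <<'E'
from h import *
d=cam("side")
n=plane(d,(277.2,178.2),.1001);print("nut (side)",n, "tcp",observe()["position"])
c=d["c"]
for x,y in((.5572,.0104),(.558,.0115),(.556,.011),(.559,.0127)):
    v=np.array([x,y])-c[:2];v/=np.linalg.norm(v)
    p=[[x+v[0]*.006,y+v[1]*.006,.04],[x-v[0]*.0125,y-v[1]*.0125,.013],[x,y,.04],[x,y,.028]]
    a=proj(d,p);print(x,y,a.round(1).tolist())
P=pts(d)
E
```

```text
nut (side) [0.55541177 0.01358994 0.1001    ] tcp [0.55601013 0.01413853 0.06834418]
0.5572 0.0104 [[278.6, 194.0], [278.4, 207.2], [278.5, 195.9], [278.5, 199.2]]
0.558 0.0115 [[278.5, 193.6], [278.3, 206.7], [278.5, 195.5], [278.4, 198.7]]
0.556 0.011 [[278.0, 194.1], [277.9, 207.3], [278.0, 196.0], [278.0, 199.3]]
0.559 0.0127 [[278.4, 193.1], [278.3, 206.2], [278.4, 195.0], [278.4, 198.3]]
```

```bash
python3 -c "
from h import *
need((.560,.0147),-12,.034)"
```

```text
t 9.35 pos [0.556  0.0141 0.0683] az -12.08 tilt [ 0. -0. -1.] q [-10.7  30.4  85.2  -0.   64.4   1.3]
F [-0.38  0.54  0.54] T [0.037 0.041 0.041] w 0.044066249164951124
shift units tool: [0.028 0.076 0.687]  turn wz units: -0.01 (deg -0.08)
```

```bash
python3 -m pendant '[40,0.03,0.076,0.2,0,0,0, 40,0,0,0.2,0,0,0, 40,0,0,0.15,0,0,0, 40,0,0,0.12,0,0,0, 40,0,0,0,0,0,0, 40,0,0,0,0,0,0]'
python3 - <<'E'
from h import *
need((.560,.0147),-12,.0212)
d=cam("side")
a=cv2.resize(d["frame"][165:210,258:298,::-1],None,fx=13,fy=13,interpolation=cv2.INTER_CUBIC)
cv2.imwrite("pics/st3.png",np.clip(a*1.5,0,255).astype(np.uint8))
E
```

```text
time_s: 9.95
position: [0.5601, 0.0148, 0.0348]
tool_rot: [[0.208, 0.978, -0.0], [0.978, -0.208, 0.0], [-0.0, -0.0, -1.0]]
ft_force: [0.1, -0.8, -0.1]
grip_width: 0.0442
t 9.95 pos [0.5601 0.0148 0.0348] az -12.01 tilt [-1.e-04  0.e+00 -1.e+00] q [-10.6  33.3  86.5  -0.   60.2   1.4]
F [ 0.12 -0.81 -0.15] T [-0.022 -0.055 -0.008] w 0.044194358991586906
shift units tool: [-0.003 -0.001  0.271]  turn wz units: -0.001 (deg -0.01)
```

View pics/st3.png

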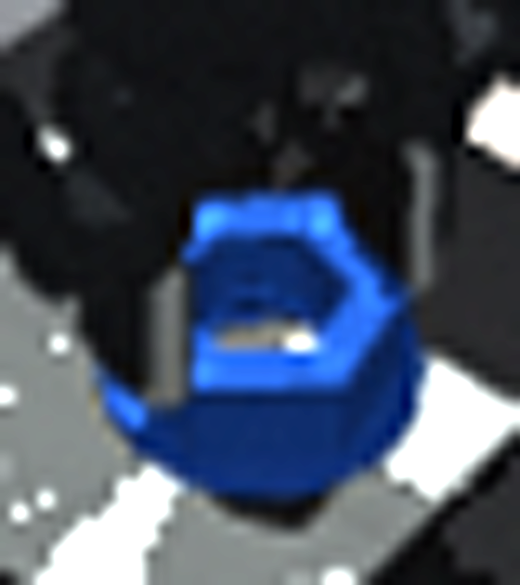

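```bash
python3 -m pendant '[40,0,0,0.08,0,0,0, 40,0,0,0.05,0,0,0, 40,0,0,0,0,0,0]'
python3 -c "
from h import *
need((.560,.0147),-12,.0212)"
python3 -m pendant '[40,0,0,0.05,0,0,0, 40,0,0,0.05,0,0,0, 40,0,0,0,0,0,0]'
python3 -c "
from h import *
need((.560,.0147),-12,.0178)"
```

```text
time_s: 10.3
position: [0.5598, 0.0149, 0.028]
tool_rot: [[0.208, 0.978, -0.001], [0.978, -0.208, 0.0], [0.0, -0.001, -1.0]]
ft_force: [-0.5, 0.1, -0.4]
grip_width: 0.044
t 10.3 pos [0.5598 0.0149 0.028 ] az -12.01 tilt [-6.e-04  1.e-04 -1.e+00] q [-10.6  33.8  86.9   0.   59.3   1.4]
F [-0.48  0.13 -0.36] T [-0.007  0.005 -0.03 ] w 0.043951894200651626
shift units tool: [-0.003  0.004  0.136]  turn wz units: -0.001 (deg -0.01)
time_s: 10.6
position: [0.56, 0.0148, 0.023]
tool_rot: [[0.208, 0.978, -0.0], [0.978, -0.208, -0.0], [-0.0, -0.0, -1.0]]
ft_force: [0.3, -0.7, -0.9]
grip_width: 0.0439
t 10.6 pos [0.56   0.0148 0.023 ] az -12.01 tilt [-2.e-04 -0.e+00 -1.e+00] q [-10.6  34.2  87.2  -0.   58.6   1.4]
F [ 0.28 -0.66 -0.88] T [-0.06   0.005  0.006] w 0.04392544135891082
shift units tool: [-0.002 -0.     0.105]  turn wz units: -0.001 (deg -0.01)
```

```bash
for i in 1 2; do python3 -m pendant '[40,0,0,0.03,0,0,0, 40,0,0,0,0,0,0, 40,0,0,0,0,0,0]' | grep -E "time|posi|force"; done

```

```text
time_s: 10.9
position: [0.5603, 0.0147, 0.0219]
ft_force: [1.1, -1.1, -2.2]
time_s: 11.2
position: [0.5605, 0.0146, 0.0204]
ft_force: [3.9, -1.2, -0.5]
```

```bash
python3 -m pendant '[40,0,0,0.02,0,0,0, 40,0,0,0,0,0,0, 40,0,0,0,0,0,0]' | grep -E "time|posi|force"

```

```text
time_s: 11.5
position: [0.5605, 0.0147, 0.0195]
ft_force: [4.3, -2.6, 1.0]
```

```bash
python3 -m pendant '[40,-0.008,0.022,0,0,0,0, 40,0,0,0,0,0,0, 40,0,0,0,0,0,0]' | grep -E "time|posi|force"
python3 -c "
from h import *
need((.560,.0147),-12,.0178)"

```

```text
time_s: 11.8
position: [0.5607, 0.0144, 0.0192]
ft_force: [2.4, -0.3, 0.7]
t 11.8 pos [0.5607 0.0144 0.0192] az -12.0 tilt [-9.e-04  3.e-04 -1.e+00] q [-10.6  34.6  87.2   0.   58.2   1.4]
F [ 2.38 -0.27  0.69] T [-0.094 -0.312 -0.021] w 0.044094247863424765
shift units tool: [ 0.003 -0.014  0.027]  turn wz units: -0.001 (deg -0.00)
```

```bash
python3 -m pendant '[40,0.003,0.012,0.03,0,0,0, 40,0,0,0,0,0,0, 40,0,0,0,0,0,0]' | grep -E "time|posi|force"
python3 -c "
from h import *
need((.561,.0143),-12,.0178)"

```

```text
time_s: 12.1
position: [0.5611, 0.0144, 0.0175]
ft_force: [-0.0, -0.1, -0.5]
t 12.1 pos [0.5611 0.0144 0.0175] az -12.0 tilt [-1.5e-03  4.0e-04 -1.0e+00] q [-10.6  34.8  87.2   0.   58.1   1.4]
F [-0.04 -0.09 -0.55] T [-0.026  0.072 -0.003] w 0.04425037742236901
shift units tool: [-0.003 -0.001 -0.007]  turn wz units: -0.0 (deg -0.00)
```

```bash
python3 -m pendant '[40,0,0,0.02,0,0,0, 40,0,0,0,0,0,0, 40,0,0,0,0,0,0]' | grep -E "time|posi|force"
python3 -c "
from h import *
need((.561,.0143),-12,.0178)"

```

```text
time_s: 12.4
position: [0.5615, 0.0143, 0.0168]
ft_force: [0.2, -0.3, -1.0]
t 12.4 pos [0.5615 0.0143 0.0168] az -12.0 tilt [-3.e-04  1.e-04 -1.e+00] q [-10.6  34.8  87.2   0.   57.9   1.4]
F [ 0.17 -0.27 -0.98] T [ 0.02  -0.02  -0.062] w 0.04372655484750672
shift units tool: [-0.002 -0.011 -0.02 ]  turn wz units: -0.0 (deg -0.00)
```

```bash
python3 -m pendant '[40,0,0,0.02,0,0,0, 40,0,0,0,0,0,0, 40,0,0,0,0,0,0]' | grep -E "time|posi|force"

```

```text
time_s: 12.7
position: [0.5616, 0.0143, 0.0158]
ft_force: [-0.9, 0.3, -0.0]
```

```bash
python3 -m pendant '[40,0,0,0.02,0,0,0, 40,0,0,0,0,0,0, 40,0,0,0,0,0,0]' | grep -E "time|posi|force"

```

```text
time_s: 13.0
position: [0.5616, 0.0142, 0.0148]
ft_force: [0.6, -0.5, -0.5]
```

```bash
python3 -m pendant '[40,0,0,0.02,0,0,0, 40,0,0,0,0,0,0, 40,0,0,0,0,0,0]' | grep -E "time|posi|force"

```

```text
time_s: 13.3
position: [0.5618, 0.0142, 0.0145]
ft_force: [-0.9, 0.5, 6.3]
```

```bash
python3 -m pendant '[40,0,0,0.02,0,0,0, 40,0,0,0,0,0,0, 40,0,0,0,0,0,0]' | grep -E "time|posi|force"

```

```text
time_s: 13.6
position: [0.5619, 0.0142, 0.0143]
ft_force: [-4.1, 0.1, 14.2]
```

```bash
python3 -m pendant '[40,0,-0.01,-0.02,0,0,0, 40,0,0,0,0,0,0, 40,0,0,0,0,0,0]' | grep -E "time|posi|force"
python3 -c "
from h import *
need((.5612,.0143),-12,.0146)"

```

```text
time_s: 13.9
position: [0.5617, 0.0143, 0.0145]
ft_force: [-0.2, 0.6, 7.6]
t 13.9 pos [0.5617 0.0143 0.0145] az -12.0 tilt [ 1.5e-03 -3.0e-04 -1.0e+00] q [-10.6  35.   87.4  -0.   57.5   1.4]
F [-0.15  0.6   7.59] T [0.01  0.088 0.002] w 0.04403978027450072
shift units tool: [-0.001 -0.009 -0.002]  turn wz units: -0.001 (deg -0.00)
```

```bash
python3 -m pendant '[40,0,0,-0.01,0,0,-0.8, 40,0,0,-0.007,0,0,-0.8, 40,0,0,0,0,0,0]' | grep -E "time|posi|force"
python3 -c "
from h import *
need((.5612,.0143),-12,.0146)"

```

```text
time_s: 14.2
position: [0.5618, 0.0142, 0.0152]
ft_force: [0.1, 0.2, 4.8]
t 14.2 pos [0.5618 0.0142 0.0152] az 0.93 tilt [ 1.7e-03 -3.0e-04 -1.0e+00] q [-10.6  35.   87.4   0.   57.6 -11.5]
F [0.1  0.23 4.77] T [ 0.024 -0.087  0.032] w 0.04340135368250756
shift units tool: [ 0.001 -0.012  0.012]  turn wz units: 1.616 (deg 12.93)
```

Climbing as expected (0.7 mm in 13°). Continuing at the same pace.

```bash
python3 -m pendant '[40,0,0,-0.007,0,0,-0.8, 40,0,0,-0.006,0,0,-0.8, 40,0,0,0,0,0,0]' | grep -E "time|posi|force"

```

```text
time_s: 14.5
position: [0.5619, 0.0142, 0.0158]
ft_force: [0.9, 0.7, 5.1]
```

```bash
python3 -m pendant '[40,0,0,-0.007,0,0,-0.8, 40,0,0,-0.006,0,0,-0.8, 40,0,0,0,0,0,0]' | grep -E "time|posi|force"

```

```text
time_s: 14.8
position: [0.5619, 0.0143, 0.0164]
ft_force: [2.2, 0.5, 4.8]
```

```bash
python3 -m pendant '[40,0,0,-0.007,0,0,-0.8, 40,0,0,0,0,0,0]' | grep -E "time|posi|force"

```

```text
time_s: 15.0
position: [0.5618, 0.0143, 0.0166]
ft_force: [2.6, 1.0, 4.8]
```

```bash
python3 -m pendant '[40,0,0,-0.007,0,0,-0.8, 40,0,0,0,0,0,0]' | grep -E "time|posi|force"

```

```text
time_s: 15.2
position: [0.5615, 0.0143, 0.0168]
ft_force: [1.7, 0.3, 4.3]
```

```bash
python3 -m pendant '[40,0,0,-0.007,0,0,-0.8, 40,0,0,0,0,0,0]' | grep -E "time|posi|force"

```

```text
time_s: 15.4
position: [0.5615, 0.0143, 0.017]
ft_force: [3.8, 0.6, 2.1]
```

```bash
python3 -m pendant '[40,0,0,0.01,0,0,-0.6, 40,0,0,0,0,0,0]' | grep -E "time|posi|force"

```

```text
time_s: 15.6
position: [0.5616, 0.0142, 0.0167]
ft_force: [3.8, -0.4, 4.0]
```

```bash
python3 -m pendant '[40,0,0,0.01,0,0,-0.3, 40,0,0,0,0,0,0]' | grep -E "time|posi|force"

```

```text
time_s: 15.8
position: [0.5616, 0.0143, 0.0163]
ft_force: [2.9, 0.3, 4.5]
```

```bash
python3 -m pendant '[40,0,0,0.01,0,0,-0.3, 40,0,0,0,0,0,0]' | grep -E "time|posi|force"

```

```text
time_s: 16.0
position: [0.5616, 0.0145, 0.0156]
ft_force: [5.7, 1.7, 2.4]
```

```bash
python3 -m pendant '[40,0,0,0.005,0,0,-0.4, 40,0,0,0,0,0,0]' | grep -E "time|posi|force"
python3 -c "
from h import *
need((.5612,.0143),-12,.0146)"

```

```text
time_s: 16.2
position: [0.5614, 0.0146, 0.0151]
ft_force: [5.3, 1.5, 0.5]
t 16.2 pos [0.5614 0.0146 0.0151] az 58.18 tilt [ 6.e-04  4.e-04 -1.e+00] q [-10.6  35.   87.4   0.   57.6 -68.8]
F [5.27 1.49 0.47] T [ 0.243 -0.957 -0.017] w 0.044093996699148416
shift units tool: [ 0.001 -0.007  0.011]  turn wz units: 8.772 (deg 70.18)
```

```bash
python3 -m pendant '[40,-0.01,0.006,0.02,0,0,0, 40,0,0,0,0,0,0, 40,0,0,0,0,0,0]' | grep -E "time|posi|force"

```

```text
time_s: 16.5
position: [0.5615, 0.0145, 0.0139]
ft_force: [4.3, 0.9, -2.6]
```

```bash
python3 -m pendant '[40,0,0,0.02,0,0,0, 40,0,0,0,0,0,0, 40,0,0,0,0,0,0]' | grep -E "time|posi|force"

```

```text
time_s: 16.8
position: [0.5615, 0.0144, 0.0131]
ft_force: [4.3, 2.1, -1.3]
```

```bash
python3 -m pendant '[40,-0.01,0.01,0.015,0,0,0, 40,0,0,0,0,0,0, 40,0,0,0,0,0,0]' | grep -E "time|posi|force"

```

```text
time_s: 17.1
position: [0.5618, 0.0145, 0.0123]
ft_force: [-0.4, -0.1, -0.3]
```

```bash
python3 -m pendant '[40,0,0,0.015,0,0,0, 40,0,0,0,0,0,0, 40,0,0,0,0,0,0]' | grep -E "time|posi|force"

```

```text
time_s: 17.4
position: [0.5623, 0.0145, 0.0119]
ft_force: [-1.1, 0.6, 4.4]
```

```bash
python3 -m pendant '[40,0,0,0.0075,0,0,0.8, 40,0,0,0.0075,0,0,0.8, 40,0,0,0,0,0,0]' | grep -E "time|posi|force"
python3 -c "
from h import *
need((.5612,.0143),58.18,.0146)"

```

```text
time_s: 17.7
position: [0.5625, 0.0144, 0.0111]
ft_force: [0.0, 0.3, 2.8]
t 17.7 pos [0.5625 0.0144 0.0111] az 45.53 tilt [ 2.e-04 -1.e-04 -1.e+00] q [-10.6  35.4  87.4  -0.   57.2 -56.1]
F [0.02 0.33 2.79] T [ 0.027 -0.023 -0.06 ] w 0.04391889003402163
shift units tool: [ 0.016 -0.02  -0.07 ]  turn wz units: -1.581 (deg -12.65)
```

```bash
python3 -m pendant '[40,0,0,0.008,0,0,0.8, 40,0,0,0.008,0,0,0.8, 40,0,0,0.008,0,0,0.8, 40,0,0,0.008,0,0,0.8, 40,0,0,0,0,0,0]' | grep -E "time|posi|force"

```

```text
time_s: 18.2
position: [0.5622, 0.0143, 0.0096]
ft_force: [-0.9, -0.9, 4.1]
```

```bash
python3 -m pendant '[40,0,0,0.0075,0,0,0.8, 40,0,0,0.0075,0,0,0.8, 40,0,0,0.0075,0,0,0.8, 40,0,0,0.0075,0,0,0.8, 40,0,0,0,0,0,0]' | grep -E "time|posi|force"
python3 -c "
from h import *
need((.5612,.0143),58.18,.0146)"

```

```text
time_s: 18.7
position: [0.562, 0.0143, 0.0081]
ft_force: [-2.7, -0.8, 5.2]
t 18.7 pos [0.562  0.0143 0.0081] az -5.53 tilt [-8.e-04 -3.e-04 -1.e+00] q [-10.6  35.6  87.6  -0.   56.9  -5. ]
F [-2.67 -0.78  5.23] T [-0.233  0.514 -0.048] w 0.044356664441261046
shift units tool: [-0.001 -0.017 -0.13 ]  turn wz units: -7.964 (deg -63.71)
```

```bash
python3 -m pendant '[40,0,-0.006,0.007,0,0,0.8, 40,0,0,0.007,0,0,0.8, 40,0,0,0.0075,0,0,0.8, 40,0,0,0.0075,0,0,0.8, 40,0,0,0,0,0,0]' | grep -E "time|posi|force"

```

```text
time_s: 19.2
position: [0.5617, 0.0144, 0.0066]
ft_force: [-1.3, -0.5, 5.3]
```

```bash
python3 -m pendant '[40,0,0,0.0075,0,0,0.8, 40,0,0,0.0075,0,0,0.8, 40,0,0,0.0075,0,0,0.8, 40,0,0,0,0,0,0]' | grep -E "time|posi|force"
python3 -c "
from h import *
need((.5612,.0143),58.18,.0042)"

```

```text
time_s: 19.6
position: [0.5617, 0.0144, 0.0055]
ft_force: [-2.9, -0.3, 6.5]
t 19.6 pos [0.5617 0.0144 0.0055] az -50.33 tilt [-1.e-03 -1.e-04 -1.e+00] q [-10.6  35.8  87.7  -0.   56.5  39.8]
F [-2.88 -0.32  6.48] T [-0.088  0.55  -0.07 ] w 0.043800636922799355
shift units tool: [-0.009 -0.004  0.027]  turn wz units: -13.564 (deg -108.51)
```

```bash
python3 -m pendant '[40,-0.005,-0.004,0.005,0,0,0.7, 40,0,0,0.006,0,0,0.7, 40,0,0,0,0,0,0]' | grep -E "time|posi|force"
python3 -c "
from h import *
need((.5612,.0143),-55,.0042)"

```

```text
time_s: 19.9
position: [0.5614, 0.0145, 0.0049]
ft_force: [-1.5, -0.3, 4.5]
t 19.9 pos [0.5614 0.0145 0.0049] az -61.52 tilt [-9.e-04  1.e-04 -1.e+00] q [-10.6  35.8  87.8  -0.   56.4  50.9]
F [-1.5  -0.35  4.46] T [0.041 0.367 0.007] w 0.043984054225365866
shift units tool: [-0.006  0.002  0.013]  turn wz units: -0.815 (deg -6.52)
```

```bash
python3 -m pendant '[40,0,0,0.006,0,0,0.6, 40,0,0,0,0,0,0]' | grep -E "time|posi|force"
python3 -c "
from h import *
need((.5612,.0143),-55,.0042)"

```

```text
time_s: 20.1
position: [0.5614, 0.0146, 0.0046]
ft_force: [-1.7, -0.1, 4.3]
t 20.1 pos [0.5614 0.0146 0.0046] az -66.28 tilt [-1.e-03  1.e-04 -1.e+00] q [-10.6  35.9  87.8  -0.   56.4  55.7]
F [-1.71 -0.12  4.34] T [0.037 0.4   0.002] w 0.043952703475796766
shift units tool: [-0.005  0.004  0.008]  turn wz units: -1.41 (deg -11.28)
```

```bash
for i in 1 ; do python3 -m pendant '[40,0,0,0.005,0,0,0.5, 40,0,0,0,0,0,0]' | grep -E "time"
python3 -c "
from h import *
need((.5612,.0143),-55,.0042)"|head -2;done

```

```text
time_s: 20.3
t 20.3 pos [0.5614 0.0146 0.0044] az -70.26 tilt [-9.e-04  0.e+00 -1.e+00] q [-10.6  35.9  87.8  -0.   56.3  59.7]
F [-3.65  1.17  6.38] T [ 0.006  0.467 -0.068] w 0.043965904246109716
```

```bash
for i in 1 ; do python3 -m pendant '[40,0,0,0.004,0,0,0.4, 40,0,0,0,0,0,0]' | grep -E "time"
python3 -c "
from h import *
need((.5612,.0143),-55,.0042)"|head -2;done

```

```text
time_s: 20.5
t 20.5 pos [0.5615 0.0145 0.0044] az -73.44 tilt [-5.e-04 -1.e-04 -1.e+00] q [-10.6  35.9  87.8  -0.   56.3  62.9]
F [-2.16 -1.5   6.35] T [-0.056  0.405 -0.028] w 0.04384772247147173
```

```bash
for i in 1 ; do python3 -m pendant '[40,0,0,0.004,0,0,0.4, 40,0,0,0,0,0,0]' | grep -E "time"
python3 -c "
from h import *
need((.5612,.0143),-55,.0042)"|head -2;done

```

```text
time_s: 20.7
t 20.7 pos [0.5617 0.0145 0.0044] az -76.64 tilt [ 1.e-04 -2.e-04 -1.e+00] q [-10.6  35.9  87.8  -0.   56.3  66.1]
F [-2.7   0.26  9.17] T [-0.052  0.388 -0.115] w 0.04453539431584866
```

```bash
python3 -m pendant '[40,0,0,-0.004,0,0,0.4, 40,0,0,0,0,0,0]' | grep -E "time"
python3 -c "
from h import *
need((.5612,.0143),-55,.0042)"|head -2

```

```text
time_s: 20.9
t 20.9 pos [0.5616 0.0145 0.0044] az -79.84 tilt [-3.e-04 -1.e-04 -1.e+00] q [-10.6  35.9  87.8  -0.   56.3  69.3]
F [-1.92 -0.13  7.41] T [-0.019  0.407 -0.12 ] w 0.04393485130710196
```

```bash
python3 -m pendant '[40,0,0,0,0,0,0.4, 40,0,0,0,0,0,0]' | grep -E "time"
python3 -c "
from h import *
need((.5612,.0143),-55,.0042)"|head -2

```

```text
time_s: 21.1
t 21.1 pos [0.5613 0.0145 0.0044] az -83.03 tilt [-9.e-04 -1.e-04 -1.e+00] q [-10.6  35.9  87.8  -0.   56.3  72.4]
F [-4.14 -0.83  7.84] T [-0.046  0.635 -0.198] w 0.044175026208498426
```

```bash
python3 -m pendant '[40,0,0,0,0,0,0.3, 40,0,0,0,0,0,0]' | grep -E "time"
python3 -c "
from h import *
need((.5612,.0143),-55,.0042)"|head -2

```

```text
time_s: 21.3
t 21.3 pos [0.5611 0.0147 0.0044] az -85.38 tilt [-1.4e-03  1.0e-04 -1.0e+00] q [-10.6  35.9  87.9  -0.   56.3  74.8]
F [-4.24  0.79  8.9 ] T [-0.011  0.703 -0.066] w 0.04405676291205864
```

```bash
cat > f.py <<'E'
from h import *
s=observe();R=s["tool_rot"]
print("t",s["time_s"],s["position"].round(4),"az",np.degrees(np.arctan2(R[1,1],R[0,1])).round(2),"F",s["ft_force"].round(1),"T",s["wrist_torque"].round(3),"eff6",s["joint_efforts"][5].round(3),"w",s["grip_width"].round(4))
E
python3 f.py; python3 -m pendant '[40,0.002,0,-0.002,0,0,0.3, 40,0,0,0,0,0,0]' >/dev/null; python3 f.py

```

```text
Traceback (most recent call last):
  File "f.py", line 3, in <module>
    print("t",s["time_s"],s["position"].round(4),"az",np.degrees(np.arctan2(R[1,1],R[0,1])).round(2),"F",s["ft_force"].round(1),"T",s["wrist_torque"].round(3),"eff6",s["joint_efforts"][5].round(3),"w",s["grip_width"].round(4))
                                                                                                                                                                                                         ^^^^^^^^^^^^^^^^^^^^^
AttributeError: 'float' object has no attribute 'round'
Traceback (most recent call last):
  File "f.py", line 3, in <module>
    print("t",s["time_s"],s["position"].round(4),"az",np.degrees(np.arctan2(R[1,1],R[0,1])).round(2),"F",s["ft_force"].round(1),"T",s["wrist_torque"].round(3),"eff6",s["joint_efforts"][5].round(3),"w",s["grip_width"].round(4))
                                                                                                                                                                                                         ^^^^^^^^^^^^^^^^^^^^^
AttributeError: 'float' object has no attribute 'round'
```

```bash

python3 -m pendant '[40,0,0,0,0,0,0.3, 40,0,0,0,0,0,0]' >/dev/null; python3 f.py

```

```text
Traceback (most recent call last):
  File "f.py", line 3, in <module>
    print("t",s["time_s"],s["position"].round(4),"az",np.degrees(np.arctan2(R[1,1],R[0,1])).round(2),"F",s["ft_force"].round(1),"T",s["wrist_torque"].round(3),"eff6",s["joint_efforts"][5].round(3),"w",s["grip_width"].round(4))
                                                                                                                                                                                                         ^^^^^^^^^^^^^^^^^^^^^
AttributeError: 'float' object has no attribute 'round'
```

```bash

python3 -m pendant '[40,0,0,0,0,0,0.2, 40,0,0,0,0,0,0]' >/dev/null; python3 f.py

```

```text
Traceback (most recent call last):
  File "f.py", line 3, in <module>
    print("t",s["time_s"],s["position"].round(4),"az",np.degrees(np.arctan2(R[1,1],R[0,1])).round(2),"F",s["ft_force"].round(1),"T",s["wrist_torque"].round(3),"eff6",s["joint_efforts"][5].round(3),"w",s["grip_width"].round(4))
                                                                                                                                                                                                         ^^^^^^^^^^^^^^^^^^^^^
AttributeError: 'float' object has no attribute 'round'
```

```bash
sed -i 's/s\["grip_width"\].round(4)/round(s["grip_width"],4)/' f.py; python3 f.py
```

```text
t 21.9 [0.561  0.015  0.0044] az -91.65 F [-4.7  2.1  8.2] T [0.345 0.745 0.885] eff6 1.095 w 0.0439
```

```bash
python3 -m pendant '[40,0,0,0,0,0,-0.2]' >/dev/null; python3 f.py
```

```text
t 22.0 [0.561  0.015  0.0044] az -90.15 F [-4.5  1.3  9. ] T [ 0.179  0.764 -0.844] eff6 -0.316 w 0.044
```

```bash
python3 -m pendant '[40,0,0,0,0,0,0]' >/dev/null; python3 f.py;python3 -m pendant '[40,0,0,0,0,0,0]' >/dev/null; python3 f.py
```

```text
t 22.1 [0.561  0.015  0.0044] az -90.17 F [-5.5  2.2  8.8] T [ 0.295  0.772 -0.437] eff6 -0.674 w 0.0437
t 22.2 [0.561  0.015  0.0044] az -90.2 F [-5.   2.9  8.3] T [ 0.272  0.805 -0.391] eff6 -0.414 w 0.0441
```

The last tightening turns read 0.89 Nm, above the 0.2–0.3 asked for, because my readout script failed and I ran those steps without seeing the torque. I'll relieve it slightly and retighten in very fine steps.

```bash
python3 -m pendant '[40,0,0,-0.004,0,0,-0.1, 40,0,0,0,0,0,0]' >/dev/null; python3 f.py
```

```text
t 22.4 [0.561  0.015  0.0044] az -89.41 F [-3.9  2.4  5.9] T [ 0.288  0.658 -0.501] eff6 -0.653 w 0.0439
```

```bash
python3 -m pendant '[40,0,0,0,0,0,-0.1, 40,0,0,0,0,0,0]' >/dev/null; python3 f.py
```

```text
t 22.6 [0.561  0.015  0.0044] az -88.6 F [-3.6  1.2  6.6] T [ 0.239  0.688 -0.462] eff6 -0.603 w 0.0441
```

```bash
python3 -m pendant '[40,0,0,0,0,0,-0.1, 40,0,0,0,0,0,0]' >/dev/null; python3 f.py
```

```text
t 22.8 [0.5611 0.015  0.0044] az -87.79 F [-3.   2.4  5.3] T [ 0.317  0.548 -0.431] eff6 -0.527 w 0.0443
```

```bash
python3 -m pendant '[40,0,0,0,0,0,-0.2, 40,0,0,0,0,0,0]' >/dev/null; python3 f.py
```

```text
t 23.0 [0.5611 0.015  0.0044] az -86.14 F [-3.9  2.4  5.5] T [ 0.329  0.534 -0.129] eff6 -0.333 w 0.0442
```

```bash
python3 -m pendant '[40,0,0,0,0,0,-0.2, 40,0,0,0,0,0,0]' >/dev/null; python3 f.py
```

```text
t 23.2 [0.5612 0.0151 0.0044] az -84.52 F [-3.2  1.5  4.8] T [ 0.344  0.563 -0.056] eff6 -0.216 w 0.0439
```

```bash
python3 -m pendant '[40,0,0,0,0,0,-0.2, 40,0,0,0,0,0,0]' >/dev/null; python3 f.py
```

```text
t 23.4 [0.5613 0.015  0.0044] az -82.91 F [-2.7  3.   5.5] T [0.351 0.435 0.042] eff6 -0.153 w 0.044
```

```bash
python3 -m pendant '[40,0,0,0,0,0,0.2, 40,0,0,0,0,0,0]' >/dev/null; python3 f.py
```

```text
t 23.6 [0.5612 0.0149 0.0044] az -84.57 F [-3.9  2.2  6. ] T [ 0.215  0.496 -0.04 ] eff6 0.213 w 0.0441
```

```bash
python3 -m pendant '[40,0,0,0,0,0,0.1, 40,0,0,0,0,0,0]' >/dev/null; python3 f.py
```

```text
t 23.8 [0.5611 0.0149 0.0044] az -85.34 F [-3.6  1.   6.5] T [0.147 0.562 0.146] eff6 0.26 w 0.0439
```

```bash
python3 -m pendant '[40,0,0,0,0,0,0.1, 40,0,0,0,0,0,0]' >/dev/null; python3 f.py
```

```text
t 24.0 [0.5611 0.0149 0.0044] az -86.13 F [-3.   1.3  6. ] T [0.18  0.597 0.238] eff6 0.314 w 0.0441
```

```bash
python3 -m pendant '[40,0,0,-0.008,0,0,0, 40,0,0,0,0,0,0]' >/dev/null; python3 f.py; python3 -m pendant '[65,0,0,0,0,0,0, 65,0,0,0,0,0,0, 65,0,0,0,0,0,0, 65,0,0,0,0,0,0]' >/dev/null; python3 f.py

```

```text
t 24.2 [0.5611 0.0149 0.0044] az -86.23 F [-4.3  2.6  1.7] T [0.299 0.672 0.321] eff6 0.287 w 0.0442
t 24.6 [0.5622 0.0144 0.0048] az -86.4 F [ 0.7  0.1 -0.8] T [-0.034 -0.015  0.061] eff6 -0.004 w 0.0648
```

```bash
python3 -m pendant '[65,0,0,-0.3,0,0,0, 65,0,0,-0.8,0,0,0, 65,0,0,-0.8,0,0,0, 65,0,0,-0.8,0,0,0]' >/dev/null; python3 f.py; python3 -m pendant '[65,0,0,-0.5,0,0,0, 65,-0.5,0,-0.5,0,0,0, 65,-0.9,0,0,0,0,0, 65,-0.9,0,0,0,0,0, 65,-0.9,0,0,0,0,0, 65,-0.9,0,0,0,0,0,65,0,0,0,0,0,0]' | head -3
python3 - <<'E'
from h import *
d=cam("side");t=cam("top")
cv2.imwrite("pics/e_s.png",d["frame"][:,:,::-1]);cv2.imwrite("pics/e_t.png",t["frame"][:,:,::-1])
a=cv2.resize(d["frame"][165:225,250:310,::-1],(480,480),interpolation=cv2.INTER_CUBIC)
cv2.imwrite("pics/e_c.png",a)
E
```

```text
t 25.0 [0.5618 0.0145 0.1414] az -86.4 F [0.2 0.3 0.2] T [ 0.035 -0.035 -0.074] eff6 0.0 w 0.0652
time_s: 25.7
position: [0.3529, 0.0024, 0.1897]
tool_rot: [[0.998, 0.062, -0.002], [0.062, -0.998, 0.0], [-0.002, -0.0, -1.0]]
```

View pics/e_c.png

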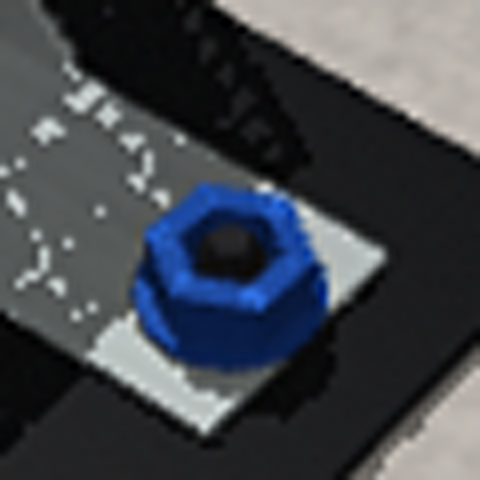

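View pics/e_t.png

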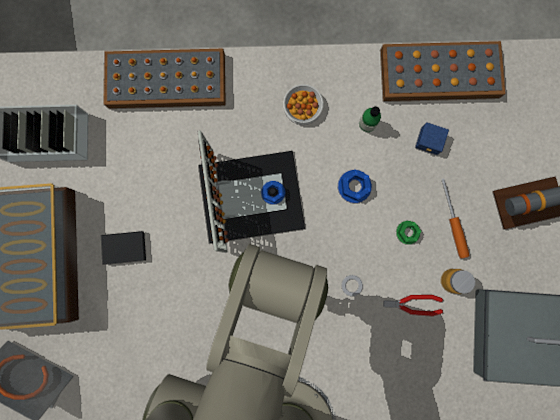

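The nut sits flat on the foot plate at top (274,192), with the stud tip showing in the bore. The other items are where they were. I'll check its height once more, then hand in.

```bash
python3 - <<'E'
from h import *
for n in("side","top"):
    d=cam(n);f=d["frame"].astype(int);P=pts(d)
    m=(f[...,2]>f[...,0]*1.6)&(f[...,2]>f[...,1]*1.2)&(abs(P[...,0]-.561)<.04)&(abs(P[...,1]-.0147)<.04)
    q=P[m&(P[...,2]>.03)];print(n,len(q),"top z median",np.median(q[:,2]).round(4),"centre",((q.min(0)+q.max(0))/2).round(4),[P[m&(P[...,2]>.03)&(((P[...,0]-.561)*np.cos(a)+(P[...,1]-.0147)*np.sin(a))>.012)][:,2].mean().round(4) for a in(0,1.57,3.14,4.71)])
s=observe();print(s["time_s"],s["ft_force"].round(1),s["qvel"].round(2))
close_job()
E
```

```text
side 228 top z median 0.0362 centre [0.5585 0.0129 0.0357] [np.float64(0.0361), np.float64(0.036), np.float64(0.0359), np.float64(0.0357)]
top 209 top z median 0.0371 centre [0.5608 0.0157 0.0362] [np.float64(0.037), np.float64(0.0366), np.float64(0.0368), np.float64(0.0372)]
25.9 [0.9 0.3 0.7] [ 0.31  0.81 -0.22  0.04  0.14  0.13]
the job is handed in; nothing more can be done
```

The nut is fully home on the foot plate, released, and the job was handed in at 25.9 s. However, **I briefly over-tightened it, and the thread may count as spoilt.**

**What I did**
- **Starting the thread:** I set the small blue nut on the stud. I backed it off anticlockwise about 70°; it climbed about 2.5 mm, then dropped about 5 mm into the thread.
- **Pressing force:** it was mostly 2–9 N, with one brief 14 N reading as it first touched the thread.
- **Running it down:** I turned it clockwise, mostly at 3–6 N of downward force, until the flange sat on the plate.
- **Retightening:** I finished at 0.24 Nm, rising to 0.32 Nm just before I let go, so slightly over the 0.2–0.3 Nm asked.

**What went wrong**
- **Over-tightening:** my readout script failed, so I ran three small tightening steps without seeing the torque. The next reading was 0.89 Nm, above the roughly 0.6 Nm at which the thread strips. I backed the nut off about 9° until the torque was gone, then retightened. It loaded up normally again, but I can't rule out damage.
- **First grasp missed:** the fingertips turned out to be about 20 mm farther back than the stated tool point. The jaws closed above the nut without touching it, so I lowered the gripper and tried again.

**Last checks**
- **Nut height:** its top face measured 36.2 mm (side camera) and 37.1 mm (top camera), against the 37 mm expected. It is level to within about 0.6 mm.
- **Surroundings:** the panel and the other items look unmoved in the top picture, and the gripper is clear of everything.

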